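# Nudge two setting rings into their nests

### The arm

A 7-joint arm with a two-finger parallel gripper is mounted at the origin on the work surface. World frame = base frame: x ahead of the robot, y to its left, z up, the work surface at z = 0. Lengths are in m, angles in rad, forces in N, time in s.
With the tool pointing down it reaches from about 0.425 to 1.025 m from the base axis. Payload 9.4 kg.
Tool frame: the origin (TCP) lies midway between the tips of the shut fingers; the grasp point (between the pads) lies manip.pinch_z behind it (manip.pinch_z is the distance from the TCP to the grasp point, in m); z points along the fingers, x is the direction in which the jaws open and shut, and the axes are right-handed (so a half turn about z gives the same grasp; the last joint's range is limited). The gripper opens to 85 mm and grips with 20 to 120 N. Pads are 22 mm wide; open, the fingers measure 114 mm over their backs; the gripper's body (76 mm by 85 mm) begins 54 mm behind the grasp point. The pads swing forward as they close: fully open they stand 13 mm farther back than shut.
Start: joints at [1.104, 0.599, -0.003, 1.599, 0.002, 0.943, -0.08], TCP at [0.275, -0.671, 0.231] pointing down, gripper open.
Joint ranges: [-2.57, 2.57], [-0.35, 1.97], [-1.29, 1.29], [0.11, 2.56], [-1.05, 4.19], [0.11, 1.86], [-2.63, 2.63]. Speed limits (rad/s): [2.22, 2.22, 3.01, 3.01, 3.14, 3.14, 3.14].

### API

Orientations are given as [roll, pitch, yaw] about the fixed x, y, z axes, in that order (R = Rz(yaw) Ry(pitch) Rx(roll)).
In Python, from station import get_obs, optics, job, manip gives the robot as it stands.
- The arm moves only by the tool drive_tool, never from a script. Its argument "commands" is a list of rows, each a list of 4 numbers: the shift along the tool's x, y, z in cm, then the turn about the tool's z in rad. In form: [[dx, dy, dz, twist], ...]. A call has 1 to 5 rows; each row is the pose to reach, as a shift and turn from the pose measured when the call began, along the tool's axes at that moment; what a row does not reach only later rows make up. A row lasts 1/12 s, in which the tool goes at most 41.7 mm and 7.16 degrees, less where a joint would pass 70% of its speed; a pose out of reach is approached as far as the arm can. A call with a gripper value outside its range is refused whole. "hand" is the finger opening in cm, from 0 to 8.54, set as the call begins (left out, the last holds). The fingers move at their own pace and stop on an object; the grip force is fixed at half the most. Time passes only in rows, so rows that repeat a pose let the fingers close. It gives the time, the measured TCP pose, the force and the opening at its end, in the units of the state.
- get_obs(): the state, without advancing time (a new reading comes with each control period).
- optics.read_camera(name): name is "side" or "top"; returns a dict with "pixels" (400x640x3 uint8, red, green, blue), "depth" (400x640 float32, m along the optical axis (not along the pixel's ray), 0 where there is no reading), "intrinsics" (3x3 intrinsics, pixels), "rvec" (rotation vector, rad) and "tvec" (3), from world to camera coordinates, as OpenCV has them. Camera axes: x right, y down, z forward; pixel columns grow to the right and rows downward; lengths in m; the calibration is good to about 2 mm. A picture is of the moment at which its call begins.
- job.hand_in(): hands the job in, once; it reports no verdict.
The state is a dict: "time_s": time; "joints": joint angles; "joint_velocities": joint speeds; "joint_efforts": joint torques, N m; "tool_pos": TCP position; "ee_rot": TCP orientation; "ft_force": force on the tool from outside, world axes, zero at the start; "ft_torque": the same for the moment, N m; "gripper_width": opening from 0.0 (shut) to 1.0 (fully open).
Only numpy, scipy, OpenCV 4.12 (cv2) and the standard library are available. Lean on these libraries where they do the work, as an engineer would, in place of code of your own. Each camera call takes 0.05 s, during which the arm holds its last target.

### The job

Push each steel setting ring across the top of the grey aluminium nest plate, without lifting it, until it drops into the round recess of its own size and lies flat on the bottom: the large ring in the large recess, the small ring in the small one. Leave the V-block, the gauge pin and the ball stand where they are.

Things in the scene. Friction and masses are not known exactly. Their poses are not given: they have to be found in the camera images.
- nest_plate: Grey anodised aluminium plate fixed on the granite, 200 mm (its x) by 300 mm (its y) by 20 mm thick; origin at the centre of its underside, z up. Its flat top, 20 mm above the granite, carries two blind round recesses with dark floors side by side along its +x half; at the start both rings lie flat on the top in its -x half, in either order. It cannot move.
- large_nest (a point): Centre of the floor of the large recess, 63 mm in diameter, 7 mm deep (floor 13 mm above the granite, rim flush with the plate's top), at (45, 80) mm in the plate's x, y. Axes as the plate's.
- small_nest (a point): Centre of the floor of the small recess, 47 mm in diameter, 7 mm deep (floor 13 mm above the granite), at (45, -80) mm in the plate's x, y. Axes as the plate's.
- large_ring: Loose steel ring lying flat, 60 mm outside diameter, 30 mm bore, 12 mm thick, 0.14 to 0.26 kg; origin on its axis at its underside, z along the axis. It fits only the large recess, and then stands 5 mm above the plate's top.
- small_ring: Loose steel ring lying flat, 44 mm outside diameter, 20 mm bore, 12 mm thick, 0.08 to 0.14 kg; origin on its axis at its underside, z along the axis. It belongs in the small recess (standing 5 mm above the plate's top); it would also fall into the large one, where it is wrong and hard to get out.
- v_block: Bystander: loose dark steel V-block, 50 by 40 mm, 32 mm high, on the granite beside the plate; origin at the centre of its underside.
- gauge_pin: Bystander: loose upright steel pin, 20 mm in diameter, 40 mm high, on the granite beside the plate; origin at the centre of its underside.
- ball_stand: Bystander: loose reference ball, 25 mm, on a stem with a dark round foot of 50 mm, 77 mm high in all, on the granite beyond the plate's +x side; origin at the centre of its underside.
Mind the look-alikes: they are no part of the job. What is shaped like the large_ring but yellow is not meant. What is shaped like the small_ring but purple is not meant.

How it is judged:
By the outcome, as a careful person would: the job done as asked, in the order asked, and still so for the second after the job is handed in, with the robot touching nothing.
It also fails if it takes over 58 s, if anything falls off the work surface, if the arm or the gripper's body presses on something with over 40 N, if the wrist force passes 120 N, or if a joint passes its speed limit or range.

## Working session

There is one attempt and no reset: what is moved stays moved. The work goes in short steps, Python scripts to look and compute and a tool call to move; the robot and the scene stay as the last step left them, time stands still between calls to the robot, and variables do not carry over. Pictures are saved under pics/ and viewed, and the job is handed in when it is done.

Besides the shell and the picture viewer there is one more tool, called after "Request:" by a JSON object that holds its "fn" and its "kwargs", one argument or row to a line. drive_tool: Moves the arm, as the interface text tells. Its arguments: {"type":"object","properties":{"commands":{"type":"array"},"hand":{"type":"number"}},"required":["commands"]}

```bash
mkdir -p pics; ls; python3 - <<'E'
from station import get_obs, optics, job, manip
import cv2
o=get_obs();print({k:o[k] for k in('time_s','tool_pos','ee_rot','gripper_width','ft_force')},manip.pinch_z)
for n in('top','side'):
    c=optics.read_camera(n);cv2.imwrite(f'pics/{n}0.png',c['pixels'][:,:,::-1]);print(n,c['intrinsics'],c['rvec'],c['tvec'])
E
```

```text
pics
{'time_s': 0.0, 'tool_pos': array([ 0.27533522, -0.6701894 ,  0.23044025]), 'ee_rot': array([ 3.14146203e+00,  1.50919230e-03, -1.18088675e+00]), 'gripper_width': 0.9972584475845585, 'ft_force': array([-0.67297706,  0.32739193, -0.47326166])} 0.0187
top [[386.98205907   0.         320.45891715]
 [  0.         386.98205907 197.63147521]
 [  0.           0.           1.        ]] [ 2.16338444 -2.11305185  0.23157862] [0.03476124 0.5689516  0.70007664]
side [[446.46697665   0.         317.00180609]
 [  0.         446.46697665 195.61305628]
 [  0.           0.           1.        ]] [ 2.08910099 -0.51384725  0.31166724] [-0.47979867  0.20402366  0.62929631]
```

View pics/top0.png

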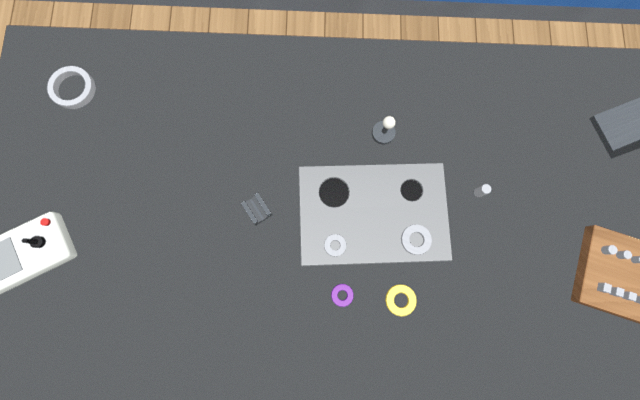

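View pics/side0.png

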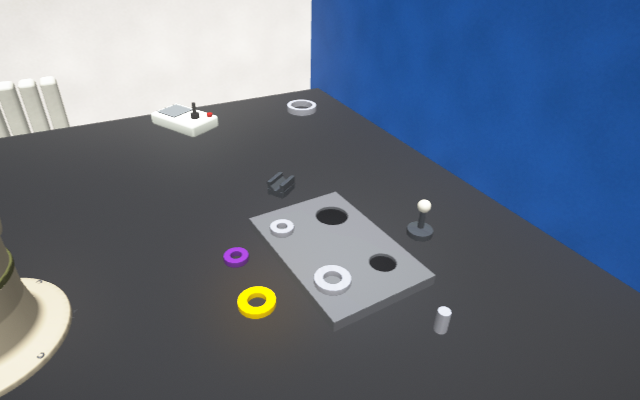

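Candidates (top view): the steel small ring is at (335,245) and the steel large ring at (416,240). Look-alikes are purple at (342,295), yellow at (401,300) and a big grey ring at (71,88) off the plate. The recesses are large at (334,192) and small at (412,190). The rings lie crossed relative to their recesses.

```bash
cat > h.py <<'E'
from station import get_obs, optics, job, manip
import cv2, numpy as np
from scipy.spatial.transform import Rotation as Ro
def ray(c,uv,z):
    R=Ro.from_rotvec(np.ravel(c['rvec'])).as_matrix();t=np.ravel(c['tvec'])
    C=-R.T@t; uv=np.atleast_2d(uv).astype(float)
    d=np.c_[uv,np.ones(len(uv))]@np.linalg.inv(c['intrinsics']).T@R
    return C+d*((z-C[2])/d[:,2])[:,None]
def proj(c,p):
    return cv2.projectPoints(np.atleast_2d(p).astype(float),np.ravel(c['rvec']),np.ravel(c['tvec']),c['intrinsics'],None)[0][:,0]
def circ(P):
    A=np.c_[2*P[:,:2],np.ones(len(P))];s=np.linalg.lstsq(A,(P[:,:2]**2).sum(1),rcond=None)[0]
    return s[:2],np.sqrt(s[2]+s[0]**2+s[1]**2)
E
python3 - <<'E'
from h import *
c=optics.read_camera('top');im=c['pixels']
g=cv2.cvtColor(im,cv2.COLOR_RGB2GRAY)
hsv=cv2.cvtColor(im,cv2.COLOR_RGB2HSV)
print(g[215,380],g[245,327],g[240,405],g[192,334],g[300,300])
m=((g>80)&(hsv[...,1]<60)).astype('uint8')
cs,_=cv2.findContours(m,cv2.RETR_CCOMP,cv2.CHAIN_APPROX_NONE)
for k in cs:
    a=cv2.contourArea(k)
    if a>200:
        x=k[:,0].mean(0)
        if 280<x[0]<470 and 100<x[1]<280:
            print(a,x)
            if a>5000:
                r=cv2.minAreaRect(k);b=ray(c,cv2.boxPoints(r),.02);print('plate',b.round(4),b.mean(0),np.linalg.norm(b-np.roll(b,1,0),axis=1))
            else: print('hole',circ(ray(c,k[:,0],.02)))
m=(g>165).astype('uint8')
cs,_=cv2.findContours(m,cv2.RETR_EXTERNAL,cv2.CHAIN_APPROX_NONE)
for k in cs:
    x=k[:,0].mean(0)
    if cv2.contourArea(k)>100 and 280<x[0]<470 and 150<x[1]<280: print('ring',x,circ(ray(c,k[:,0],.032)))
cv2.imwrite('pics/crop1.png',cv2.resize(im[150:280,285:465,::-1],None,fx=4,fy=4))
for n,u,z in(('vb',(256,208),.032),('pin',(486,189),.04),('ball',(389,122),.065),('foot',(384,132),0.01)): print(n,ray(c,u,z))
E
```

```text
199 235 231 58 107
225613.0 [345.29955157 216.43856502]
plate [[ 0.9326  0.743   0.02  ]
 [ 0.9939 -0.6714  0.02  ]
 [ 0.2017 -0.5649  0.02  ]
 [ 0.1894  0.6174  0.02  ]] [0.57939525 0.03104823 0.02      ] [0.75371332 1.41573527 0.79925119 1.18238326]
363.0 [411.24193548 189.96774194]
hole (array([ 0.59512172, -0.13841956]), np.float64(0.022425926492568676))
685.5 [333.6746988  192.19277108]
hole (array([0.58635907, 0.02067747]), np.float64(0.030428771048965894))
ring [373.20576132 214.13374486] (array([ 0.54467544, -0.0593814 ]), np.float64(0.1407347870877796))
vb [[0.54750874 0.1744874  0.032     ]]
pin [[ 0.59678774 -0.28509683  0.04      ]]
ball [[ 0.72259179 -0.08505025  0.065     ]]
foot [[ 0.7218902  -0.08576775  0.01      ]]
```

View pics/crop1.png

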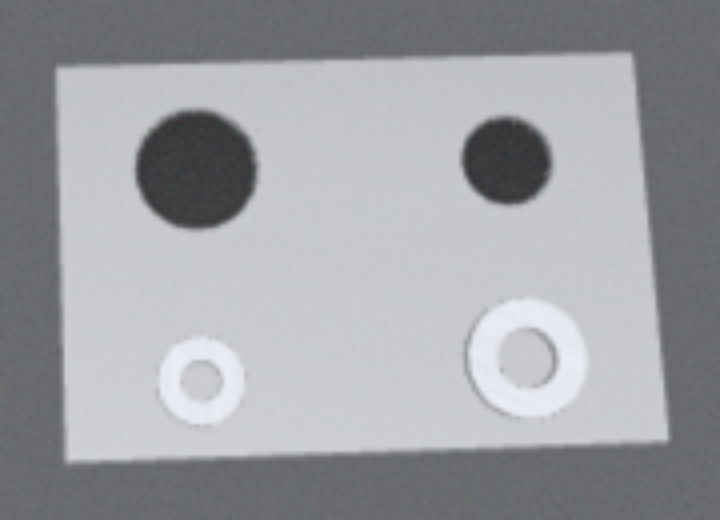

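```bash
cat >> h.py <<'E'
def rings(c,z=.032,top=True,thr=None,box=None):
    g=cv2.cvtColor(c['pixels'],cv2.COLOR_RGB2GRAY)
    x0,x1,y0,y1=box or ((300,450,165,265) if top else (240,430,190,320))
    sub=g[y0:y1,x0:x1]; pl=np.median(sub)
    t=thr or (pl+ (float(sub.max())-pl)*.5)
    m=(sub>t).astype('uint8')
    out=[]
    for k in cv2.findContours(m,cv2.RETR_EXTERNAL,cv2.CHAIN_APPROX_NONE)[0]:
        if cv2.contourArea(k)>100:
            uv=k[:,0]+[x0,y0]; h=cv2.convexHull(uv.astype(np.int32))[:,0]; out.append((uv.mean(0).round(1),)+circ(ray(c,uv,z)))
    return pl,t,out
E
python3 - <<'E'
from h import *
for n in('top','side'):
    c=optics.read_camera(n); print(n)
    r=rings(c,top=n=='top');print(r[0],r[1]); [print(x) for x in r[2]]
    g=cv2.cvtColor(c['pixels'],cv2.COLOR_RGB2GRAY)
    t=r[0]*.6
    for k in cv2.findContours((g<t).astype('uint8'),cv2.RETR_LIST,cv2.CHAIN_APPROX_NONE)[0]:
        x=k[:,0].mean(0);a=cv2.contourArea(k)
        if 250<a<2000 and 280<x[0]<470 and 170<x[1]<280: print('hole',x,circ(ray(c,k[:,0],.02)))
    corners={'top':[(299,166),(444,164),(451,263),(302,265)],'side':[(249,222),(336,197),(429,273),(333,306)]}[n]
    P=ray(c,corners,.02);print(P.round(4),P.mean(0),np.linalg.norm(P-np.roll(P,1,0),axis=1))
E
```

```text
top
199.0 218.5
(array([335. , 244.6]), array([0.47885473, 0.01720622]), np.float64(0.020124219286233484))
(array([416.7, 239.2]), array([ 0.49377233, -0.14410091]), np.float64(0.028055645286746075))
hole [411.22033898 189.79661017] (array([ 0.59535085, -0.1387256 ]), np.float64(0.021795456236380416))
hole [333.53658537 192.        ] (array([0.58661464, 0.02073854]), np.float64(0.029730199424335375))
[[ 0.6389  0.0927  0.02  ]
 [ 0.6521 -0.2089  0.02  ]
 [ 0.4487 -0.215   0.02  ]
 [ 0.4387  0.0807  0.02  ]] [ 0.54461767 -0.06264343  0.02      ] [0.20064065 0.30182779 0.20348411 0.29587632]
side
137.0 196.0
(array([256.5, 299.8]), array([ 0.36963134, -0.13561746]), np.float64(0.027322747051066236))
(array([332.2, 277.3]), array([ 0.49363016, -0.1447311 ]), np.float64(0.028879776038580142))
(array([281.5, 225.5]), array([0.4791935 , 0.01699653]), np.float64(0.02081851472426558))
hole [382.48333333 262.98333333] (array([ 0.59393632, -0.14252705]), np.float64(0.019745824497659513))
hole [331.47058824 216.25      ] (array([0.58523276, 0.01642433]), np.float64(0.026975846863089254))
[[ 0.4353  0.0697  0.02  ]
 [ 0.6285  0.0724  0.02  ]
 [ 0.6483 -0.1983  0.02  ]
 [ 0.47   -0.1893  0.02  ]] [ 0.54551165 -0.06138634  0.02      ] [0.26129477 0.19329919 0.27133954 0.17848245]
```

Both views agree within 1 mm: large ring (0.494,-0.144), small ring (0.479,0.017). The recesses match the plate geometry: large (0.586,0.0205), small (0.595,-0.139). Straight lines for both pushes stay at least 85 mm clear of the other ring and the wrong recess. I'll do the large ring first, with the jaws loosely around it and aligned with the push direction.

```bash
cat >> h.py <<'E'
def go(x,y,z,yaw=None):
    o=get_obs();p=np.array(o['tool_pos']);R=Ro.from_euler('xyz',o['ee_rot']).as_matrix()
    d=R.T@(np.array([x,y,z])-p)*100
    y0=np.arctan2(R[1,0],R[0,0]); tw=0 if yaw is None else -((yaw-y0+np.pi)%(2*np.pi)-np.pi)
    print('delta cm',d.round(2),'twist',round(tw,3),'now',p.round(4),'yaw',round(y0,4),'rpy',np.round(o['ee_rot'],4),'t',round(o['time_s'],2),'F',np.round(o['ft_force'],1),'w',round(o['gripper_width']*8.54,2),'q7',o['joints'][6].round(2))
E
python3 -c "
from h import *
go(.4937,-.1444,.14,1.06-np.pi)"
```

```text
delta cm [-40.36 -40.18   9.11] twist 0.901 now [ 0.2754 -0.6704  0.2309] yaw -1.181 rpy [ 3.1415e+00  7.0000e-04 -1.1810e+00] t 0.25 F [ 0.   1.1 -0.3] w 8.53 q7 -0.08
```

Request:
{"fn": "drive_tool", "kwargs": {
  "commands": [
    [-40,-40,3,0],
    [-40,-40,3,0],
    [-40,-40,3,0],
    [-40,-40,3,0],
    [-40,-40,3,0]
  ],
  "hand": 8.5
}}

```text
time_s: 0.67
tool_pos: [0.3559, -0.4768, 0.2201]
ee_rot: [-3.142, 0.001, -1.181]
ft_force: [1.7, -0.1, 0.1]
gripper_width: 0.996
```

```bash
python3 -c "
from h import *
go(.4937,-.1444,.14,1.06-np.pi)"
```

```text
delta cm [-25.51 -25.37   8.03] twist 0.9 now [ 0.3559 -0.4768  0.2201] yaw -1.1813 rpy [-3.1415e+00  7.0000e-04 -1.1813e+00] t 0.67 F [ 1.7 -0.1  0.1] w 8.5 q7 -0.36
```

Request:
{"fn": "drive_tool", "kwargs": {
  "commands": [
    [-25.5,-25.4,4,0.12],
    [-25.5,-25.4,4,0.24],
    [-25.5,-25.4,4,0.36],
    [-25.5,-25.4,4,0.48],
    [-25.5,-25.4,4,0.6]
  ]
}}

```text
time_s: 1.08
tool_pos: [0.4353, -0.2856, 0.1973]
ee_rot: [-3.141, 0.0, -1.788]
ft_force: [1.4, -1.1, -1.1]
gripper_width: 0.994
```

```bash
python3 -c "
from h import *
go(.4937,-.1444,.14,1.06-np.pi)"
```

```text
delta cm [-15.04  -2.67   5.74] twist 0.294 now [ 0.4353 -0.2856  0.1973] yaw -1.7877 rpy [-3.1414e+00  5.0000e-04 -1.7877e+00] t 1.08 F [ 1.4 -1.1 -1.1] w 8.49 q7 -1.21
```

Request:
{"fn": "drive_tool", "kwargs": {
  "commands": [
    [-4,-0.7,1,0.1],
    [-8,-1.4,3,0.2],
    [-12,-2.1,5,0.29],
    [-15,-2.7,5.7,0.294],
    [-15.04,-2.67,5.74,0.294]
  ]
}}

```text
time_s: 1.5
tool_pos: [0.4962, -0.1362, 0.1379]
ee_rot: [3.139, 0.003, -2.072]
ft_force: [0.2, -0.7, 0.2]
gripper_width: 0.994
```

```bash
python3 -c "
from h import *
go(.4937,-.1444,.07,1.06-np.pi)
c=optics.read_camera('side');cv2.imwrite('pics/s1.png',c['pixels'][:,:,::-1])
c=optics.read_camera('top');cv2.imwrite('pics/t1.png',c['pixels'][:,:,::-1])"
```

```text
delta cm [ 0.86 -0.2   6.78] twist 0.01 now [ 0.4962 -0.1362  0.1379] yaw -2.0719 rpy [ 3.1386e+00  2.6000e-03 -2.0719e+00] t 1.5 F [ 0.2 -0.7  0.2] w 8.48 q7 -1.7
```

View pics/s1.png

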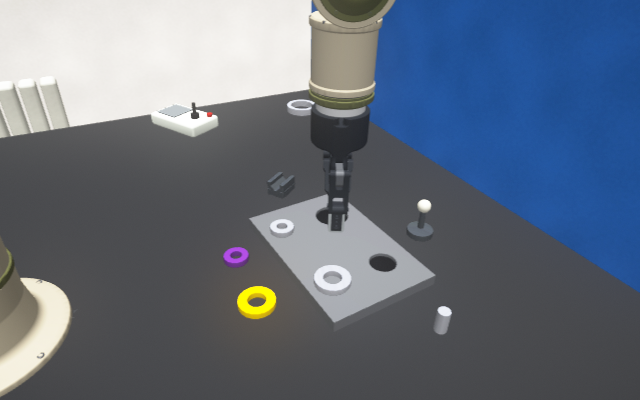

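View pics/t1.png

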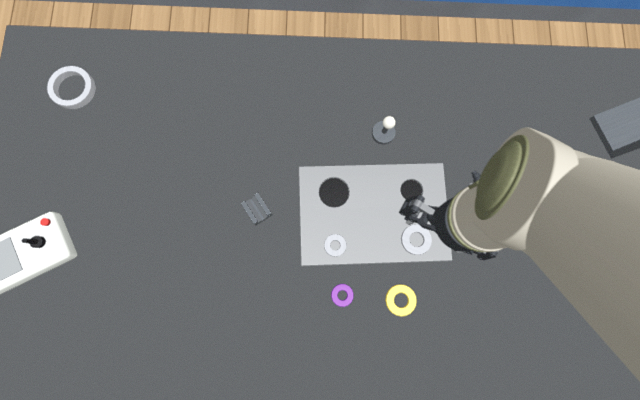

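Side view: the hand is above the plate, tips near (337,225), and nothing was disturbed. Top view: the large ring at (416,240) is partly behind the hand. Descending now.

Request:
{"fn": "drive_tool", "kwargs": {
  "commands": [
    [0.8,-0.2,2,0.01],
    [0.86,-0.2,4.5,0.01],
    [0.86,-0.2,6.3,0.01],
    [0.86,-0.2,6.8,0.01],
    [0.86,-0.2,6.8,0.01]
  ]
}}

```text
time_s: 2.02
tool_pos: [0.4907, -0.1522, 0.0708]
ee_rot: [3.139, -0.001, -2.089]
ft_force: [0.1, -0.6, 0.5]
gripper_width: 1.0
```

```bash
python3 -c "
from h import *
go(.4937,-.1444,.03,1.06-np.pi)"
```

```text
delta cm [-0.82  0.12  4.08] twist -0.007 now [ 0.4907 -0.1522  0.0708] yaw -2.089 rpy [ 3.1387e+00 -6.0000e-04 -2.0890e+00] t 2.02 F [ 0.1 -0.6  0.5] w 8.54 q7 -1.65
```

Request:
{"fn": "drive_tool", "kwargs": {
  "commands": [
    [-0.8,0.1,1,0],
    [-0.8,0.1,1,0],
    [-0.8,0.1,1,0],
    [-0.8,0.1,1,0],
    [-0.8,0.1,1,0]
  ]
}}

```text
time_s: 2.43
tool_pos: [0.4941, -0.1447, 0.0614]
ee_rot: [3.14, -0.0, -2.089]
ft_force: [-0.2, -0.5, 1.4]
gripper_width: 0.995
```

```bash
python3 -c "
from h import *
go(.4937,-.1444,.03,1.06-np.pi)
print(get_obs()['joint_velocities'])"
```

```text
delta cm [-0.01  0.04  3.14] twist -0.007 now [ 0.4941 -0.1447  0.0614] yaw -2.0887 rpy [ 3.1396e+00 -3.0000e-04 -2.0887e+00] t 2.43 F [-0.2 -0.5  1.4] w 8.5 q7 -1.66
[ 0.00097466  0.0017464  -0.00109924  0.00230635  0.00019308 -0.00294455
 -0.00105134]
```

Request:
{"fn": "drive_tool", "kwargs": {
  "commands": [
    [0,0,1.5,0],
    [0,0,3,0],
    [0,0,4,0],
    [0,0,4.3,0],
    [0,0,4.3,0]
  ]
}}

```text
time_s: 2.85
tool_pos: [0.4936, -0.1447, 0.0178]
ee_rot: [3.138, -0.001, -2.089]
ft_force: [-0.6, -0.5, 0.3]
gripper_width: 0.995
```

```bash
python3 -c "
from h import *
go(.4937,-.1444,.018,1.06-np.pi)
c=optics.read_camera('side');cv2.imwrite('pics/s2.png',cv2.resize(c['pixels'][150:330,230:440,::-1],None,fx=3.5,fy=3.3))"
```

```text
delta cm [-0.03  0.01 -0.02] twist -0.007 now [ 0.4936 -0.1447  0.0178] yaw -2.0889 rpy [ 3.1383e+00 -7.0000e-04 -2.0889e+00] t 2.85 F [-0.6 -0.5  0.3] w 8.49 q7 -1.64
```

View pics/s2.png

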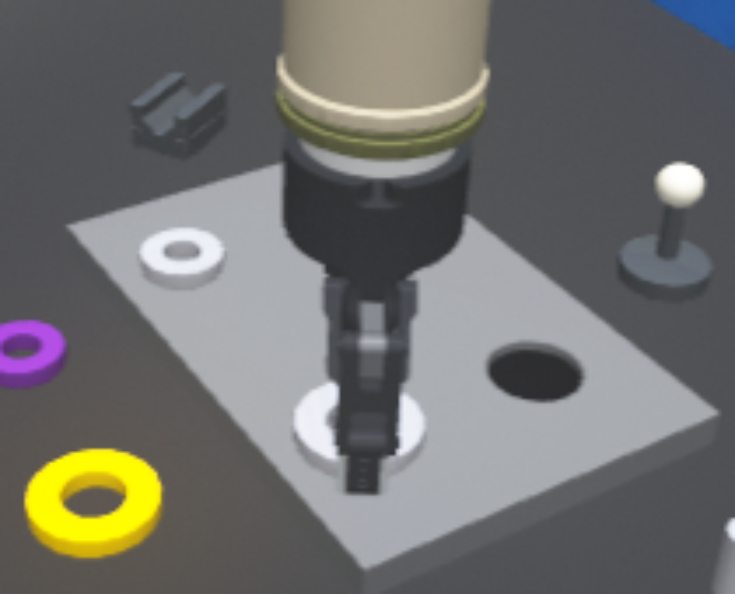

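The fingers straddle the large ring, with the near tip at crop (362,490). The tips are about 11 mm above the plate. I'll lower slightly and close to a loose 65 mm, then feel for the plate.

Request:
{"fn": "drive_tool", "kwargs": {
  "commands": [
    [0,0,0.2,0],
    [0,0,0.2,0],
    [0,0,0.2,0],
    [0,0,0.2,0],
    [0,0,0.2,0]
  ],
  "hand": 6.5
}}

```text
time_s: 3.32
tool_pos: [0.494, -0.1448, 0.0166]
ee_rot: [3.139, -0.0, -2.089]
ft_force: [-0.4, 0.3, 0.1]
gripper_width: 0.757
```

Request:
{"fn": "drive_tool", "kwargs": {
  "commands": [
    [0,0,0.1,0],
    [0,0,0.2,0],
    [0,0,0.2,0],
    [0,0,0.2,0]
  ]
}}

```text
time_s: 3.65
tool_pos: [0.4939, -0.1448, 0.0145]
ee_rot: [3.139, -0.0, -2.089]
ft_force: [-0.4, -0.0, 0.2]
gripper_width: 0.761
```

```bash
python3 -c "
from h import *
go(.4937,-.1444,.014,1.06-np.pi)
c=optics.read_camera('side');cv2.imwrite('pics/s3.png',cv2.resize(c['pixels'][230:330,270:400,::-1],None,fx=6,fy=6))"
```

```text
delta cm [-0.02  0.04  0.05] twist -0.007 now [ 0.4939 -0.1448  0.0145] yaw -2.0888 rpy [ 3.1393e+00 -5.0000e-04 -2.0888e+00] t 3.65 F [-0.4 -0.   0.2] w 6.5 q7 -1.64
```

View pics/s3.png

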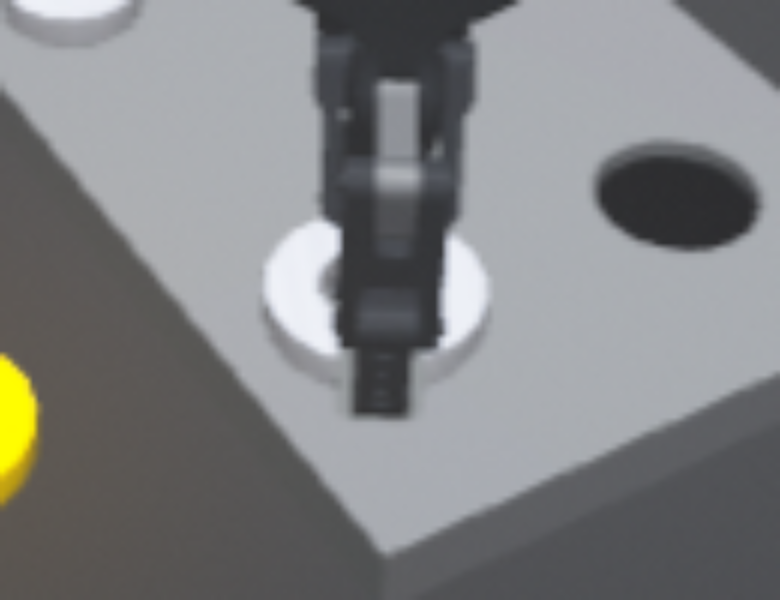

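Request:
{"fn": "drive_tool", "kwargs": {
  "commands": [
    [0,0,0.1,0],
    [0,0,0.1,0],
    [0,0,0.1,0]
  ]
}}

```text
time_s: 3.95
tool_pos: [0.494, -0.1448, 0.0138]
ee_rot: [3.14, -0.0, -2.089]
ft_force: [-0.8, 0.6, 5.6]
gripper_width: 0.756
```

Request:
{"fn": "drive_tool", "kwargs": {
  "commands": [
    [0,0,0.1,0],
    [0,0,0.1,0],
    [0,0,0.1,0]
  ]
}}

```text
time_s: 4.2
tool_pos: [0.494, -0.1448, 0.0137]
ee_rot: [3.14, 0.0, -2.089]
ft_force: [-2.4, 1.3, 17.1]
gripper_width: 0.763
```

Contact occurs at TCP z = 0.0138 m (tip 6.2 mm behind the TCP, as expected). I'll lift 2 mm and push.

Request:
{"fn": "drive_tool", "kwargs": {
  "commands": [
    [0,0,-0.25,0],
    [0,0,-0.25,0],
    [0,0,-0.25,0],
    [0,0,-0.25,0]
  ]
}}

```text
time_s: 4.53
tool_pos: [0.494, -0.1448, 0.016]
ee_rot: [3.14, 0.0, -2.089]
ft_force: [0.3, 0.1, -0.8]
gripper_width: 0.764
```

```bash
python3 -c "
from h import *
go(.5866,.0214,.0155)"
```

```text
delta cm [-19.02   0.19   0.05] twist 0 now [ 0.494  -0.1448  0.016 ] yaw -2.089 rpy [ 3.140e+00  1.000e-04 -2.089e+00] t 4.53 F [ 0.3  0.1 -0.8] w 6.52 q7 -1.64
```

Request:
{"fn": "drive_tool", "kwargs": {
  "commands": [
    [-0.7,0,0.05,0],
    [-1.5,0,0.05,0],
    [-2.3,0.02,0.05,0],
    [-3.1,0.03,0.05,0],
    [-4,0.04,0.05,0]
  ]
}}

```text
time_s: 4.95
tool_pos: [0.5139, -0.1087, 0.0154]
ee_rot: [3.14, 0.0, -2.088]
ft_force: [-0.5, -0.9, -0.6]
gripper_width: 0.763
```

```bash
python3 -c "
from h import *
go(.5866,.0214,.0155)"
```

```text
delta cm [-1.491e+01  1.200e-01 -1.000e-02] twist 0 now [ 0.5139 -0.1087  0.0154] yaw -2.0884 rpy [ 3.1398e+00  1.0000e-04 -2.0884e+00] t 4.95 F [-0.5 -0.9 -0.6] w 6.51 q7 -1.69
```

Request:
{"fn": "drive_tool", "kwargs": {
  "commands": [
    [-0.8,0.01,0,0],
    [-1.6,0.02,0,0],
    [-2.5,0.02,0,0],
    [-3.3,0.03,0,0],
    [-4,0.03,0,0]
  ]
}}

```text
time_s: 5.37
tool_pos: [0.5339, -0.0727, 0.0154]
ee_rot: [3.14, 0.0, -2.088]
ft_force: [-0.1, -0.6, -0.1]
gripper_width: 0.758
```

Request:
{"fn": "drive_tool", "kwargs": {
  "commands": [
    [-0.8,0.01,0,0],
    [-1.6,0.02,0,0],
    [-2.3,0.02,0,0],
    [-3,0.03,0,0],
    [-3.5,0.03,0,0]
  ]
}}

```text
time_s: 5.78
tool_pos: [0.5514, -0.0413, 0.0154]
ee_rot: [3.14, 0.0, -2.087]
ft_force: [0.3, -0.1, 0.7]
gripper_width: 0.757
```

```bash
python3 -c "
from h import *
go(.5866,.0214,.0155)
c=optics.read_camera('side');cv2.imwrite('pics/s4.png',cv2.resize(c['pixels'][150:330,230:440,::-1],None,fx=3.5,fy=3.3))
c=optics.read_camera('top');cv2.imwrite('pics/t4.png',cv2.resize(c['pixels'][150:280,285:465,::-1],None,fx=4,fy=4))"
```

```text
delta cm [-7.19  0.04 -0.01] twist 0 now [ 0.5514 -0.0413  0.0154] yaw -2.0874 rpy [ 3.1398e+00  5.0000e-04 -2.0874e+00] t 5.78 F [ 0.3 -0.1  0.7] w 6.46 q7 -1.78
```

View pics/s4.png

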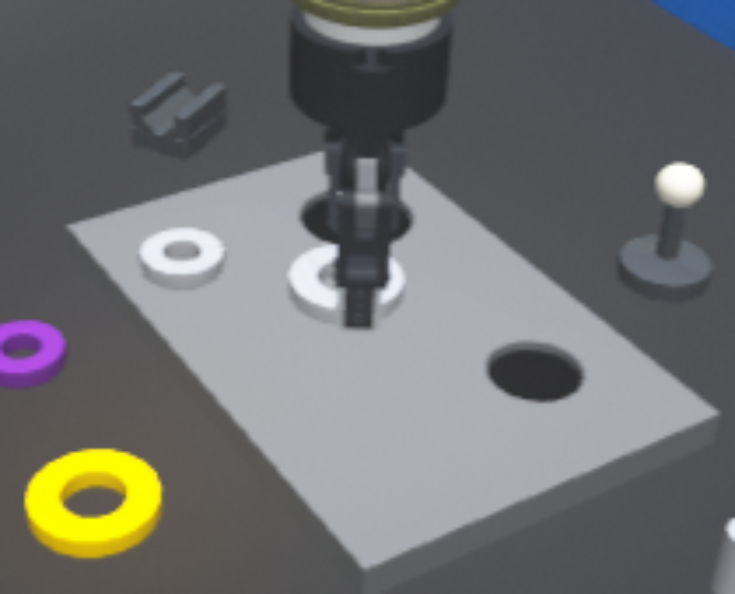

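View pics/t4.png

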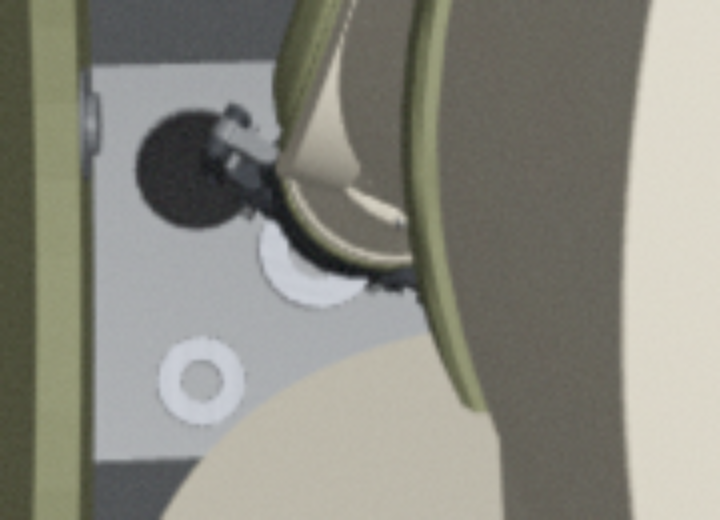

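The push is clean: the ring (crop ~(347,282)) is between the fingers, short of the recess at (357,215), and may sit slightly left of the finger. I'll measure the lateral offset.

```bash
cat >> h.py <<'E'
from scipy.optimize import least_squares
def vis(c,guess,r,z,thr=None,out=None):
    "fit fixed-radius circle to outer boundary of bright ring visible parts near guess"
    g=cv2.cvtColor(c['pixels'],cv2.COLOR_RGB2GRAY)
    u=proj(c,[*guess,z])[0]; x0,y0=int(u[0])-32,int(u[1])-28
    sub=g[y0:y0+56,x0:x0+64]; pl=np.median(sub[sub>110]) if thr is None else 0
    t=thr or pl+ (float(sub.max())-pl)*.5
    m=(sub>t).astype('uint8')
    P=[]
    for k in cv2.findContours(m,cv2.RETR_LIST,cv2.CHAIN_APPROX_NONE)[0]:
        if len(k)>8: P.append(k[:,0]+[x0,y0])
    P=ray(c,np.vstack(P),z)[:,:2]
    P=P[abs(np.hypot(*(P-guess).T)-r)<.007]
    s=least_squares(lambda q:np.hypot(*(P-q).T)-r,guess,loss='soft_l1',f_scale=.001)
    print('fit',s.x.round(4),'n',len(P),'rms',np.sqrt((s.fun**2).mean()).round(4),'thr',t)
    return s.x
E
python3 -c "
from h import *
for n in('side','top'):
    c=optics.read_camera(n)
    p=vis(c,np.array([.5514,-.0413]),.0285,.032)
    d=np.array([.494,.8695]);e=p-[.5514,-.0413];print('along',e@d,'left',d[0]*e[1]-d[1]*e[0])
"
```

```text
fit [ 0.5464 -0.0408] n 55 rms 0.0035 thr 208.0
along -0.0020633102283349647 left 0.004558888596565008
fit [ 0.5484 -0.042 ] n 68 rms 0.0042 thr 189.0
along -0.0021061001771720956 left 0.0022102601751573616
```

```bash
python3 -c "
import re
s=open('h.py').read()
a=s.index('    P=P[abs');b=s.index('    print(\'fit\'')
s=s[:a]+'''    A=P;q=np.array(guess,float)
    for w in(.008,.005,.003,.002,.002):
        P=A[abs(np.hypot(*(A-q).T)-r)<w]
        sl=least_squares(lambda q:np.hypot(*(P-q).T)-r,q,loss='soft_l1',f_scale=.001);q=sl.x
    s=sl
'''+s[b:]
open('h.py','w').write(s)"
python3 -c "
from h import *
for n in('side','top'):
    c=optics.read_camera(n)
    for r in(.028,.029,.03):
      p=vis(c,np.array([.549,-.0413]),r,.032)
      d=np.array([.494,.8695]);e=p-[.5514,-.0413];print('along',e@d,'left',d[0]*e[1]-d[1]*e[0])
"
```

```text
fit [ 0.5458 -0.0413] n 46 rms 0.0008 thr 207.5
along -0.0027634123200660976 left 0.004835688661337223
fit [ 0.5463 -0.0413] n 45 rms 0.0009 thr 207.5
along -0.002531471275965155 left 0.00443614500790309
fit [ 0.5477 -0.0419] n 31 rms 0.001 thr 207.5
along -0.0023190176623458436 left 0.0029257094993918142
fit [ 0.5459 -0.0402] n 39 rms 0.0007 thr 189.0
along -0.0017653467904725274 left 0.005347688698264785
fit [ 0.547  -0.0409] n 39 rms 0.0008 thr 189.0
along -0.0018159003511479766 left 0.004065467834261613
fit [ 0.5481 -0.0418] n 42 rms 0.001 thr 189.0
along -0.002071779681895772 left 0.002595306819701407
```

```bash
python3 -c "
from h import *
go(.5907,.0204,.0155)"
```

```text
delta cm [-7.45 -0.35 -0.01] twist 0 now [ 0.5508 -0.0425  0.0154] yaw -2.0883 rpy [ 3.1397e+00  1.0000e-04 -2.0883e+00] t 6.08 F [-0.4 -0.3 -0.3] w 6.49 q7 -1.78
```

Request:
{"fn": "drive_tool", "kwargs": {
  "commands": [
    [-0.6,0,0,0],
    [-1.2,-0.05,0,0],
    [-1.9,-0.08,0,0],
    [-2.6,-0.12,0,0],
    [-3.2,-0.15,0,0]
  ]
}}

```text
time_s: 6.5
tool_pos: [0.5685, -0.0145, 0.0154]
ee_rot: [3.14, 0.0, -2.088]
ft_force: [-0.9, -0.5, 1.4]
gripper_width: 0.761
```

```bash
python3 -c "
from h import *
go(.5907,.0204,.0155)
for n in('side','top'):
    c=optics.read_camera(n)
    p=vis(c,np.array([.565,-.0135]),.029,.032)
    T=get_obs()['tool_pos'][:2];d=np.array([.494,.8695]);e=p-T;print(T,'along',e@d,'left',d[0]*e[1]-d[1]*e[0], 'to nest',np.array([.5861,.0205])-p)
"
```

```text
delta cm [-4.13 -0.21 -0.01] twist 0 now [ 0.5685 -0.0145  0.0154] yaw -2.0878 rpy [ 3.1399e+00  4.0000e-04 -2.0878e+00] t 6.5 F [-0.9 -0.5  1.4] w 6.5 q7 -1.82
fit [ 0.5625 -0.0153] n 38 rms 0.0009 thr 207.5
[ 0.56922923 -0.01314521] along -0.005192542599865533 left 0.004836050723761127 to nest [0.02364038 0.03577097]Traceback (most recent call last):
  File "<string>", line 6, in <module>
    p=vis(c,np.array([.565,-.0135]),.029,.032)
  File "h.py", line 41, in vis
    P=ray(c,np.vstack(P),z)[:,:2]
            ~~~~~~~~~^^^
    return _nx.concatenate(arrs, 0, dtype=dtype, casting=casting)
           ~~~~~~~~~~~~~~~^^^^^^^^^^^^^^^^^^^^^^^^^^^^^^^^^^^^^^^
ValueError: need at least one array to concatenate
```

Request:
{"fn": "drive_tool", "kwargs": {
  "commands": [
    [-0.5,-0.05,0,0],
    [-1.1,-0.08,0,0],
    [-1.7,-0.1,0,0],
    [-2.3,-0.15,0,0],
    [-2.7,-0.18,0,0]
  ]
}}

```text
time_s: 7.02
tool_pos: [0.5843, 0.0098, 0.0154]
ee_rot: [3.14, 0.001, -2.086]
ft_force: [-0.8, -0.3, 0.0]
gripper_width: 0.76
```

Request:
{"fn": "drive_tool", "kwargs": {
  "commands": [
    [-0.2,-0.02,0,0],
    [-0.4,-0.03,0,0],
    [-0.5,-0.03,0,0],
    [-0.5,-0.03,0,0],
    [-0.5,-0.03,0,0]
  ]
}}

```text
time_s: 7.43
tool_pos: [0.587, 0.014, 0.0154]
ee_rot: [3.14, 0.002, -2.086]
ft_force: [0.1, 0.9, -0.2]
gripper_width: 0.76
```

```bash
python3 -c "
from h import *
go(.5907,.0204,.0155)
c=optics.read_camera('side');cv2.imwrite('pics/s5.png',cv2.resize(c['pixels'][170:270,270:400,::-1],None,fx=6,fy=6))
p=vis(c,np.array([.58,.01]),.029,.032)
p=vis(c,np.array([.58,.01]),.029,.026)
c=optics.read_camera('top');cv2.imwrite('pics/t5.png',cv2.resize(c['pixels'][150:280,285:465,::-1],None,fx=4,fy=4))
"
```

```text
delta cm [-0.74 -0.   -0.01] twist 0 now [0.587  0.014  0.0154] yaw -2.0858 rpy [ 3.1403e+00  1.5000e-03 -2.0858e+00] t 7.43 F [ 0.1  0.9 -0.2] w 6.49 q7 -1.86
fit [0.5762 0.0075] n 18 rms 0.001 thr 207.5
fit [0.5811 0.0153] n 18 rms 0.001 thr 207.5
```

View pics/s5.png

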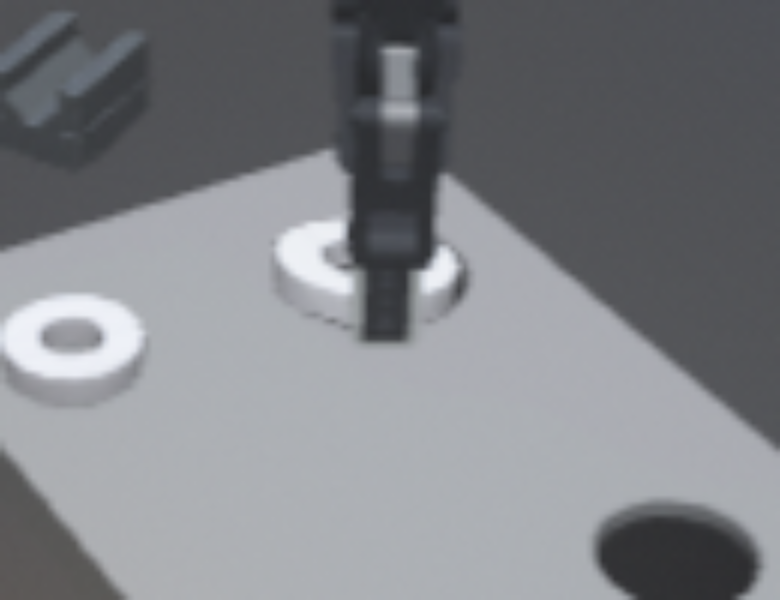

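View pics/t5.png

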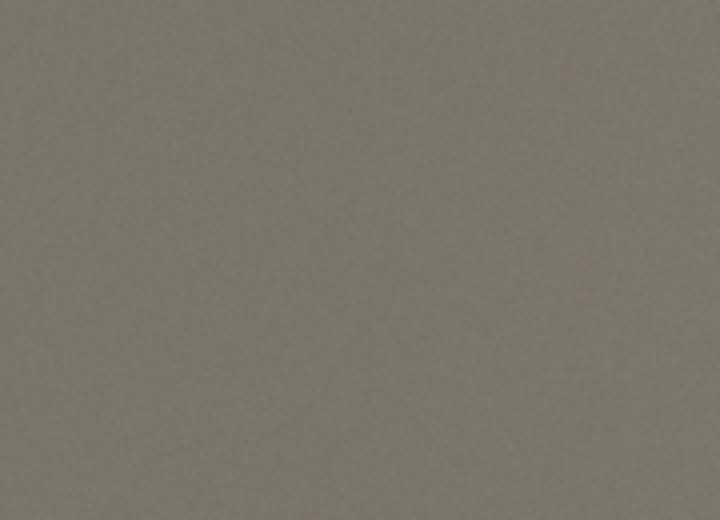

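The side view shows the ring tipping into the recess, with its left edge still high (crop (310,280)) and a dark gap on the right at (460,285). It needs a bit more forward and to the right.

Request:
{"fn": "drive_tool", "kwargs": {
  "commands": [
    [-0.15,-0.08,0,0],
    [-0.3,-0.15,0,0],
    [-0.4,-0.2,0,0],
    [-0.5,-0.25,0,0],
    [-0.5,-0.25,0,0]
  ]
}}

```text
time_s: 7.95
tool_pos: [0.5919, 0.0173, 0.0154]
ee_rot: [3.14, 0.002, -2.086]
ft_force: [0.1, 1.5, 0.9]
gripper_width: 0.764
```

```bash
python3 -c "
from h import *
go(.5907,.0204,.0155)
c=optics.read_camera('side');cv2.imwrite('pics/s6.png',cv2.resize(c['pixels'][170:270,270:400,::-1],None,fx=6,fy=6))
"
```

```text
delta cm [-0.21  0.26 -0.01] twist 0 now [0.5919 0.0173 0.0154] yaw -2.0857 rpy [ 3.1404e+00  1.7000e-03 -2.0857e+00] t 7.95 F [0.1 1.5 0.9] w 6.52 q7 -1.86
```

View pics/s6.png

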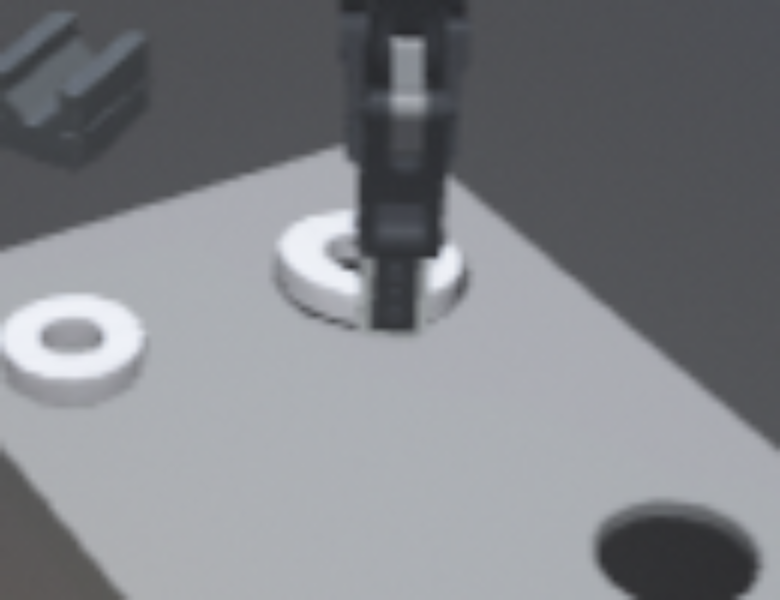

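Request:
{"fn": "drive_tool", "kwargs": {
  "commands": [
    [0,0,0,0],
    [0,0,0,0],
    [0,0,-1,0],
    [0,0,-3,0],
    [0,0,-5,0]
  ],
  "hand": 8.5
}}

```text
time_s: 8.42
tool_pos: [0.5912, 0.0169, 0.066]
ee_rot: [3.139, 0.001, -2.086]
ft_force: [0.5, -0.7, 0.9]
gripper_width: 0.998
```

```bash
python3 -c "
from h import *
c=optics.read_camera('side');cv2.imwrite('pics/s7.png',cv2.resize(c['pixels'][170:270,270:400,::-1],None,fx=6,fy=6))
"
```

```text
(no output)
```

View pics/s7.png

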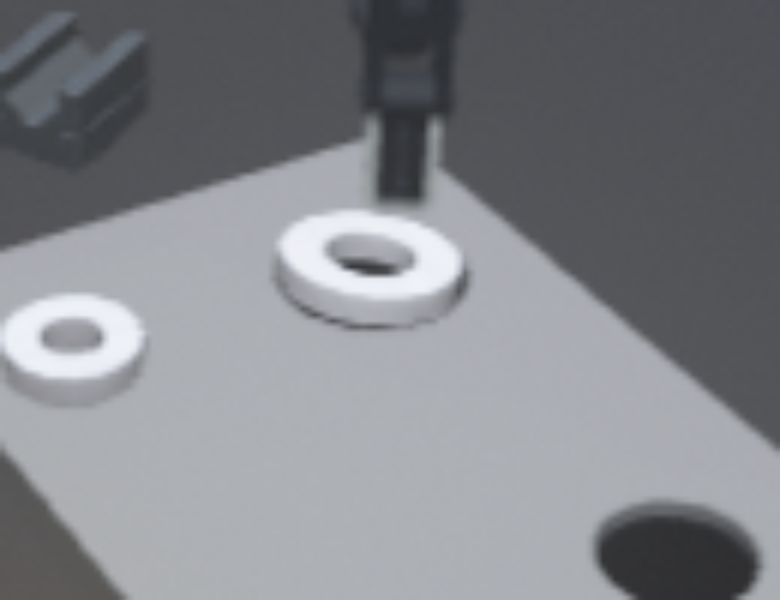

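```bash
python3 -c "
from h import *
c=optics.read_camera('side')
for g0,r,z in(((.586,.022),.029,.032),((.586,.022),.029,.030),((.479,.017),.021,.032)):
    vis(c,np.array(g0),r,z)
r=rings(c,top=False)
for x in r[2]:print(x)
u=proj(c,[.586,.0205,.03])[0];print(u)
# depth samples on ring top
K=np.linalg.inv(c['intrinsics']);R=Ro.from_rotvec(np.ravel(c['rvec'])).as_matrix();t=np.ravel(c['tvec'])
g=cv2.cvtColor(c['pixels'],cv2.COLOR_RGB2GRAY)
for a in np.arange(0,2*np.pi,np.pi/4):
    p=np.array([.586+.0225*np.cos(a),.0215+.0225*np.sin(a),.03]);v=proj(c,p)[0].round().astype(int)
    Z=np.median(c['depth'][v[1]-1:v[1]+2,v[0]-1:v[0]+2]);w=R.T@(K@[v[0],v[1],1]*Z-t);print(round(np.degrees(a)),w.round(4))
for p in([.479+.016,.017,.032],[.479-.016,.017,.032],[.54,-.06,.02]):
    v=proj(c,p)[0].round().astype(int);Z=np.median(c['depth'][v[1]-1:v[1]+2,v[0]-1:v[0]+2]);print((R.T@(K@[v[0],v[1],1]*Z-t)).round(4))
"
```

```text
fit [0.5874 0.0184] n 35 rms 0.0009 thr 208.0
fit [0.5887 0.0207] n 33 rms 0.0008 thr 208.0
fit [0.4792 0.017 ] n 49 rms 0.0008 thr 208.0
(array([256.5, 299.8]), array([ 0.36963296, -0.13562876]), np.float64(0.02722554700445719))
(array([281.5, 225.6]), array([0.47920435, 0.01678248]), np.float64(0.020531394204210008))
(array([331.5, 212. ]), array([0.58325117, 0.01423548]), np.float64(0.025115273349145432))
[330.83753534 210.73538567]
0 [0.6109 0.027  0.025 ]
45 [0.6117 0.0517 0.0197]
90 [0.5931 0.0559 0.0202]
135 [0.5723 0.0395 0.0291]
180 [0.5614 0.0195 0.0328]
225 [0.5672 0.0025 0.0324]
270 [0.586  0.0006 0.03  ]
315 [0.6032 0.0068 0.0278]
[0.495  0.0181 0.0316]
[0.4622 0.0169 0.0318]
[ 0.5406 -0.0602  0.0192]
```

Depth readings show the ring tilted. The +x side is seated (top 25 mm) and the −x side still rides on the rim (33 mm, high side at about 200°). I'll shut the fingers and nudge it toward about 20° from the −x side.

```bash
python3 -c "
from h import *
go(.542,.004,.06,-1.22)"
```

```text
delta cm [3.66 3.83 0.84] twist -0.866 now [0.5934 0.017  0.0686] yaw -2.086 rpy [-3.1392  0.0041 -2.086 ] t 8.52 F [0.1 0.8 0.2] w 8.52 q7 -1.88
```

Request:
{"fn": "drive_tool", "kwargs": {
  "commands": [
    [0.8,0.8,0,-0.12],
    [1.6,1.6,0,-0.24],
    [2.4,2.4,0,-0.36],
    [3.2,3.2,0,-0.48],
    [3.66,3.83,0,-0.6]
  ],
  "hand": 0
}}

```text
time_s: 8.93
tool_pos: [0.5408, 0.0035, 0.0685]
ee_rot: [-3.138, 0.002, -1.48]
ft_force: [-0.1, 0.1, -0.3]
gripper_width: 0.292
```

Request:
{"fn": "drive_tool", "kwargs": {
  "commands": [
    [0,0,0,-0.12],
    [0,0,0,-0.24],
    [0,0,0,-0.27],
    [0,0,0,-0.27],
    [0,0,0,-0.27]
  ]
}}

```text
time_s: 9.35
tool_pos: [0.5409, 0.0034, 0.0686]
ee_rot: [-3.137, 0.001, -1.214]
ft_force: [0.2, -0.3, -0.9]
gripper_width: -0.001
```

```bash
cat >> h.py <<'E'
def dep(c,cx,cy,r,z):
    K=np.linalg.inv(c['intrinsics']);R=Ro.from_rotvec(np.ravel(c['rvec'])).as_matrix();t=np.ravel(c['tvec'])
    for a in np.arange(0,2*np.pi,np.pi/4):
        v=proj(c,[cx+r*np.cos(a),cy+r*np.sin(a),z])[0].round().astype(int)
        Z=np.median(c['depth'][v[1]-1:v[1]+2,v[0]-1:v[0]+2]);print(round(np.degrees(a)),(R.T@(K@[v[0],v[1],1]*Z-t)).round(4),end='; ')
    print()
E
python3 -c "
from h import *
go(.542,.004,.0225,-1.22)
c=optics.read_camera('side');cv2.imwrite('pics/s8.png',cv2.resize(c['pixels'][150:330,230:440,::-1],None,fx=3.5,fy=3.3))
dep(c,.586,.0205,.0225,.028)"
```

```text
delta cm [-0.01 -0.11  4.61] twist 0.006 now [0.5409 0.0034 0.0686] yaw -1.2142 rpy [-3.1374e+00  9.0000e-04 -1.2142e+00] t 9.35 F [ 0.2 -0.3 -0.9] w -0.01 q7 -1.33
0 [0.61   0.0217 0.0261]; 45 [0.6036 0.0382 0.0252]; 90 [0.5855 0.0428 0.0279]; 135 [0.5675 0.0307 0.0312]; 180 [0.5603 0.0136 0.0322]; 225 [ 0.5675 -0.0009  0.0321]; 270 [ 0.5831 -0.008   0.0316]; 315 [0.6016 0.0041 0.0276];
```

View pics/s8.png

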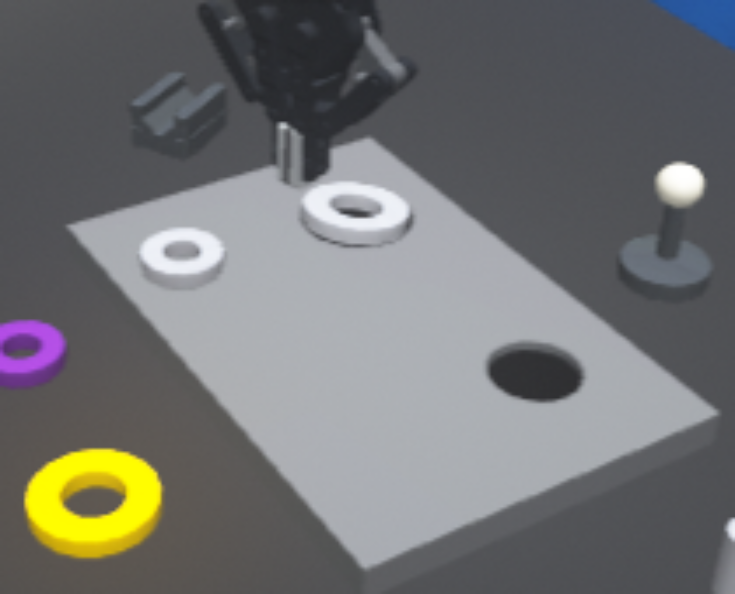

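Request:
{"fn": "drive_tool", "kwargs": {
  "commands": [
    [0,0,1.5,0],
    [0,0,3,0],
    [0,0,4.3,0],
    [0,0,4.6,0],
    [0,0,4.6,0]
  ]
}}

```text
time_s: 9.82
tool_pos: [0.5405, 0.0037, 0.0217]
ee_rot: [-3.139, 0.001, -1.215]
ft_force: [-0.3, -0.3, 0.2]
gripper_width: 0.006
```

Request:
{"fn": "drive_tool", "kwargs": {
  "commands": [
    [0,-0.1,0,0],
    [0,-0.3,0,0],
    [0,-0.5,0,0],
    [0,-0.5,0,0],
    [0,-0.5,0,0]
  ]
}}

```text
time_s: 10.23
tool_pos: [0.5456, 0.0056, 0.0222]
ee_rot: [-3.138, 0.001, -1.215]
ft_force: [0.3, -0.1, -0.5]
gripper_width: 0.002
```

```bash
python3 -c "
from h import *
go(.542,.004,.0225,-1.22)
c=optics.read_camera('side');cv2.imwrite('pics/s9.png',cv2.resize(c['pixels'][170:270,270:400,::-1],None,fx=6,fy=6))
dep(c,.586,.0205,.0225,.028)"
```

```text
delta cm [ 0.02  0.39 -0.03] twist 0.005 now [0.5456 0.0056 0.0222] yaw -1.2149 rpy [-3.1384e+00  9.0000e-04 -1.2149e+00] t 10.23 F [ 0.3 -0.1 -0.5] w 0.02 q7 -1.33
0 [0.61   0.0216 0.0262]; 45 [ 0.5582 -0.0353  0.0827]; 90 [ 0.5461 -0.0244  0.0797]; 135 [ 0.5447 -0.0095  0.0625]; 180 [ 0.5483 -0.0074  0.049 ]; 225 [0.5683 0.0006 0.0309]; 270 [ 0.5836 -0.0071  0.0309]; 315 [0.6007 0.0027 0.0287];
```

View pics/s9.png

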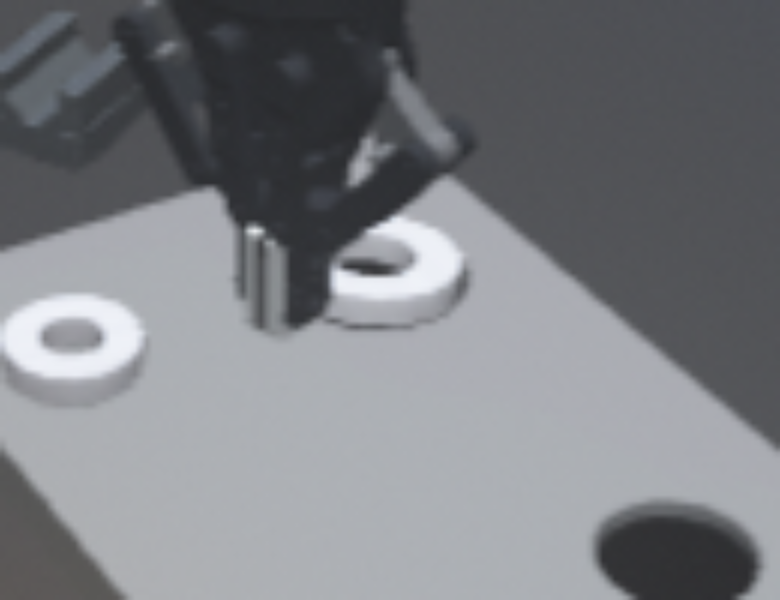

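Request:
{"fn": "drive_tool", "kwargs": {
  "commands": [
    [0,-0.1,0,0],
    [0,-0.2,0,0],
    [0,-0.2,0,0]
  ]
}}

```text
time_s: 10.53
tool_pos: [0.5474, 0.0062, 0.0222]
ee_rot: [-3.139, 0.001, -1.215]
ft_force: [-0.8, -0.1, 0.4]
gripper_width: -0.002
```

Request:
{"fn": "drive_tool", "kwargs": {
  "commands": [
    [0,-0.1,0,0],
    [0,-0.15,0,0],
    [0,-0.15,0,0]
  ]
}}

```text
time_s: 10.78
tool_pos: [0.5487, 0.0067, 0.0221]
ee_rot: [-3.139, 0.001, -1.215]
ft_force: [-0.9, -0.5, -0.6]
gripper_width: 0.0
```

```bash
python3 -c "
from h import *
go(.542,.004,.0225,-1.22)
c=optics.read_camera('side');cv2.imwrite('pics/s10.png',cv2.resize(c['pixels'][170:270,270:400,::-1],None,fx=6,fy=6))
dep(c,.586,.0205,.0225,.028)"
```

```text
delta cm [ 0.02  0.72 -0.04] twist 0.005 now [0.5487 0.0067 0.0221] yaw -1.215 rpy [-3.139e+00  1.000e-03 -1.215e+00] t 10.78 F [-0.9 -0.5 -0.6] w 0.0 q7 -1.33
0 [0.6107 0.0228 0.0252]; 45 [ 0.5689 -0.0179  0.0691]; 90 [ 0.5483 -0.0208  0.077 ]; 135 [ 0.5464 -0.0065  0.0602]; 180 [ 0.5485 -0.0071  0.0488]; 225 [0.5737 0.0095 0.0236]; 270 [0.5881 0.     0.025 ]; 315 [0.6041 0.0079 0.0245];
```

View pics/s10.png

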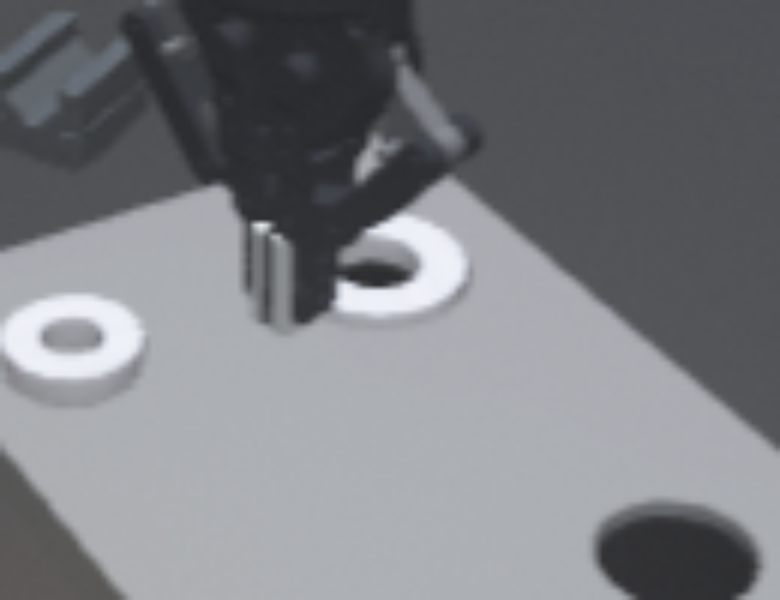

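The large ring dropped: its top now reads about 25 mm on all visible sides (the 7 mm drop), with the gap gone. Backing off and going to the small ring.

Request:
{"fn": "drive_tool", "kwargs": {
  "commands": [
    [0,0.3,0,0],
    [0,0.7,0,0],
    [0,0.8,-1.5,0],
    [0,0.8,-4,0],
    [0,0.8,-5,0]
  ]
}}

```text
time_s: 11.25
tool_pos: [0.5412, 0.0036, 0.0739]
ee_rot: [-3.138, 0.001, -1.215]
ft_force: [0.5, 0.6, -0.1]
gripper_width: -0.002
```

```bash
python3 -c "
from h import *
go(.479,.017,.07,-.933)"
```

```text
delta cm [-3.43  5.37  0.37] twist -0.282 now [0.5412 0.0036 0.0739] yaw -1.2154 rpy [-3.1377e+00  6.0000e-04 -1.2154e+00] t 11.25 F [ 0.5  0.6 -0.1] w -0.02 q7 -1.33
```

Request:
{"fn": "drive_tool", "kwargs": {
  "commands": [
    [-1.2,1.9,0.2,-0.1],
    [-2.4,3.7,0.37,-0.2],
    [-3.43,5.37,0.37,-0.28],
    [-3.43,5.37,0.37,-0.282],
    [-3.43,5.37,0.37,-0.282]
  ],
  "hand": 8.5
}}

```text
time_s: 11.67
tool_pos: [0.4782, 0.0171, 0.0701]
ee_rot: [-3.138, -0.0, -0.933]
ft_force: [0.0, -0.0, -0.1]
gripper_width: 0.706
```

Request:
{"fn": "drive_tool", "kwargs": {
  "commands": [
    [0,0,0,0],
    [0,0,0,0],
    [0,0,0,0]
  ]
}}

```text
time_s: 11.92
tool_pos: [0.4791, 0.017, 0.0701]
ee_rot: [-3.137, -0.001, -0.934]
ft_force: [-0.7, 0.7, -0.1]
gripper_width: 0.999
```

```bash
python3 -c "
from h import *
go(.479,.017,.02,-.933)
c=optics.read_camera('side');cv2.imwrite('pics/s11.png',cv2.resize(c['pixels'][150:330,230:440,::-1],None,fx=3.5,fy=3.3))
dep(c,.586,.0205,.0225,.025)
vis(c,np.array([.479,.017]),.021,.032)"
```

```text
delta cm [-0.01  0.03  5.01] twist -0.001 now [0.4791 0.017  0.0701] yaw -0.9344 rpy [-3.137e+00 -8.000e-04 -9.344e-01] t 11.92 F [-0.7  0.7 -0.1] w 8.53 q7 -1.2
0 [0.6092 0.0203 0.0248]; 45 [0.6023 0.0359 0.0246]; 90 [0.5865 0.0444 0.0243]; 135 [0.5708 0.0364 0.0243]; 180 [0.564  0.02   0.0247]; 225 [0.5711 0.005  0.0249]; 270 [ 0.5864 -0.0029  0.0251]; 315 [0.6022 0.0047 0.0247]; 
fit [0.4792 0.017 ] n 49 rms 0.0008 thr 208.5
```

View pics/s11.png

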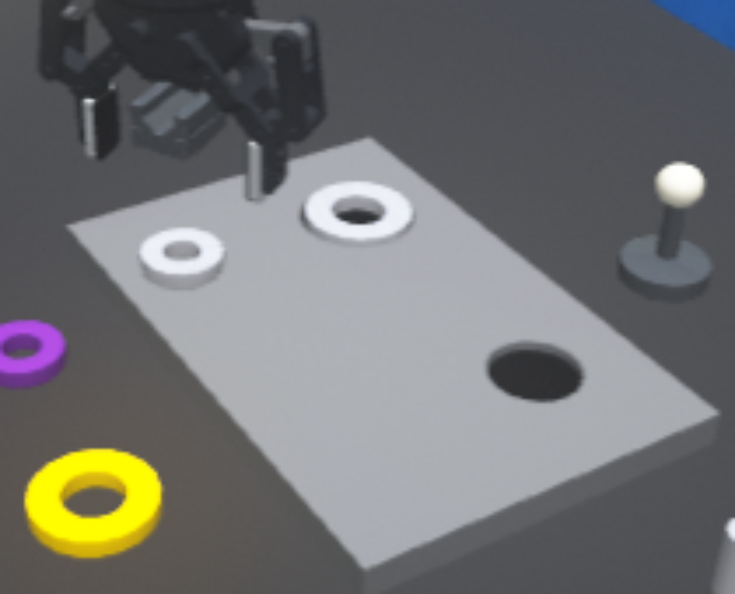

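The large ring lies flat (all eight depths 24.3–25.1 mm). The small ring is untouched at (0.479,0.017). Descending around it.

Request:
{"fn": "drive_tool", "kwargs": {
  "commands": [
    [0,0,1.5,0],
    [0,0,3,0],
    [0,0,4.5,0],
    [0,0,4.9,0],
    [0,0,4.9,0]
  ]
}}

```text
time_s: 12.38
tool_pos: [0.4788, 0.017, 0.0201]
ee_rot: [-3.139, 0.0, -0.934]
ft_force: [0.3, 0.1, 0.2]
gripper_width: 0.994
```

Request:
{"fn": "drive_tool", "kwargs": {
  "commands": [
    [0,0,0,0],
    [0,0,0,0],
    [0,0,0,0],
    [0,0,0,0],
    [0,0,0,0]
  ],
  "hand": 4.8
}}

```text
time_s: 12.8
tool_pos: [0.4791, 0.017, 0.0206]
ee_rot: [-3.138, -0.0, -0.935]
ft_force: [0.3, 0.0, -0.5]
gripper_width: 0.562
```

```bash
python3 -c "
from h import *
go(.5949,-.1395,.0195,-.933)
c=optics.read_camera('side');cv2.imwrite('pics/s12.png',cv2.resize(c['pixels'][170:270,230:360,::-1],None,fx=6,fy=6))
"
```

```text
delta cm [19.47 -0.02  0.12] twist -0.002 now [0.4791 0.017  0.0206] yaw -0.9345 rpy [-3.1382e+00 -3.0000e-04 -9.3450e-01] t 12.8 F [ 0.3  0.  -0.5] w 4.8 q7 -1.22
```

View pics/s12.png

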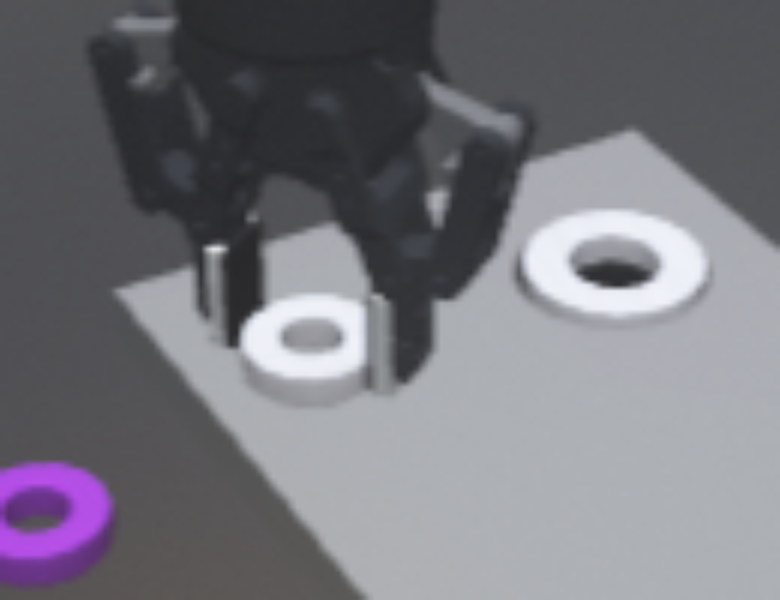

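The small ring (crop (310,340)) is caged between the fingers, and the line to the small recess runs straight along tool +x. Pushing.

Request:
{"fn": "drive_tool", "kwargs": {
  "commands": [
    [0.7,0,0.1,0],
    [1.4,0,0.1,0],
    [2.2,0,0.1,0],
    [3,0,0.1,0],
    [3.8,0,0.1,0]
  ]
}}

```text
time_s: 13.27
tool_pos: [0.5022, -0.0145, 0.0195]
ee_rot: [-3.138, -0.0, -0.935]
ft_force: [-0.7, 0.2, -0.2]
gripper_width: 0.561
```

Request:
{"fn": "drive_tool", "kwargs": {
  "commands": [
    [0.8,0,0,0],
    [1.6,0,0,0],
    [2.4,0,0,0],
    [3.2,0,0,0],
    [3.8,0,0,0]
  ]
}}

```text
time_s: 13.68
tool_pos: [0.5254, -0.0461, 0.0195]
ee_rot: [-3.138, -0.001, -0.936]
ft_force: [0.1, 0.3, 0.9]
gripper_width: 0.565
```

Request:
{"fn": "drive_tool", "kwargs": {
  "commands": [
    [0.8,0,0,0],
    [1.6,0,0,0],
    [2.2,0,0,0],
    [2.8,0,0,0],
    [2.8,0,0,0]
  ]
}}

```text
time_s: 14.1
tool_pos: [0.5429, -0.07, 0.0195]
ee_rot: [-3.138, -0.001, -0.937]
ft_force: [0.1, -1.0, -0.6]
gripper_width: 0.567
```

```bash
python3 -c "
from h import *
go(.5949,-.1395,.0195,-.933)
T=get_obs()['tool_pos'][:2]
c=optics.read_camera('side');cv2.imwrite('pics/s13.png',cv2.resize(c['pixels'][190:310,290:430,::-1],None,fx=5,fy=5))
for r in(.0205,.021,.0215):
    p=vis(c,T,r,.032);d=np.array([.595,-.804]);e=p-T;print('along',e@d,'left',d[0]*e[1]-d[1]*e[0])
"
```

```text
delta cm [ 8.68 -0.08  0.02] twist -0.004 now [ 0.5429 -0.07    0.0195] yaw -0.9371 rpy [-3.1379e+00 -1.5000e-03 -9.3710e-01] t 14.1 F [ 0.1 -1.  -0.6] w 4.85 q7 -1.09
fit [ 0.5419 -0.0689] n 54 rms 0.0007 thr 208.5
along -0.0014481844428414783 left -0.00015370397277637891
fit [ 0.5421 -0.0691] n 51 rms 0.0009 thr 208.5
along -0.0011648489058584293 left -5.490134757761382e-05
fit [ 0.5425 -0.0694] n 47 rms 0.0012 thr 208.5
along -0.000727355704072427 left 8.35991035497834e-05
```

View pics/s13.png

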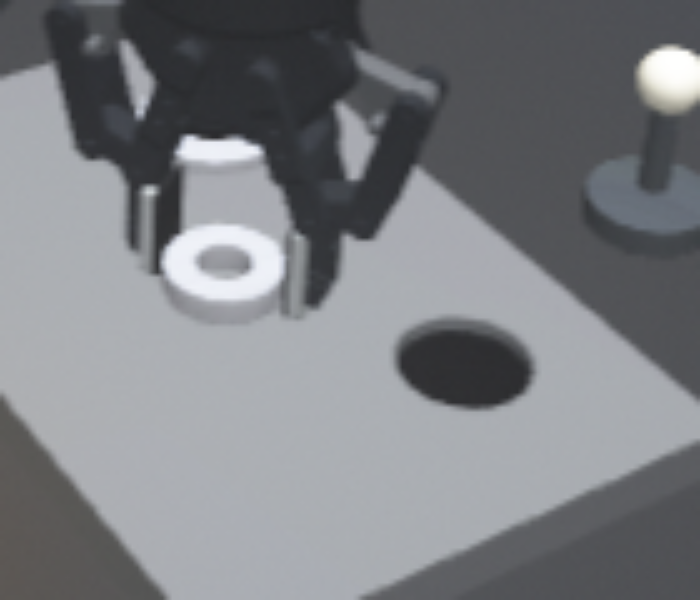

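The ring (crop (223,262)) is centred between the jaws with under 0.2 mm of lateral drift, and the recess is ahead at (465,362). Continuing.

Request:
{"fn": "drive_tool", "kwargs": {
  "commands": [
    [0.7,0,0,0],
    [1.5,-0.02,0,0],
    [2.3,-0.02,0,0],
    [3.1,-0.03,0,0],
    [3.8,-0.04,0,0]
  ]
}}

```text
time_s: 14.57
tool_pos: [0.5659, -0.1007, 0.0196]
ee_rot: [-3.138, -0.001, -0.937]
ft_force: [-1.0, 0.0, 0.3]
gripper_width: 0.56
```

Request:
{"fn": "drive_tool", "kwargs": {
  "commands": [
    [0.7,-0.01,0,0],
    [1.4,-0.02,0,0],
    [2.1,-0.03,0,0],
    [2.6,-0.04,0,0],
    [2.8,-0.04,0,0]
  ]
}}

```text
time_s: 14.98
tool_pos: [0.5834, -0.124, 0.0196]
ee_rot: [-3.138, -0.002, -0.938]
ft_force: [-0.4, 0.2, -0.0]
gripper_width: 0.555
```

Request:
{"fn": "drive_tool", "kwargs": {
  "commands": [
    [0.3,0,0,0],
    [0.6,0,0,0],
    [0.9,0,0,0],
    [1.2,-0.01,0,0],
    [1.2,-0.01,0,0]
  ]
}}

```text
time_s: 15.4
tool_pos: [0.591, -0.1341, 0.0197]
ee_rot: [-3.138, -0.002, -0.938]
ft_force: [0.5, 0.7, 0.1]
gripper_width: 0.56
```

```bash
python3 -c "
from h import *
go(.5949,-.1395,.0195,-.933)
T=get_obs()['tool_pos'][:2]
c=optics.read_camera('side');cv2.imwrite('pics/s14.png',cv2.resize(c['pixels'][210:310,330:460,::-1],None,fx=6,fy=6))
dep(c,.593,-.1375,.016,.03)
"
```

```text
delta cm [0.67 0.   0.02] twist -0.005 now [ 0.591  -0.1341  0.0197] yaw -0.9383 rpy [-3.1375e+00 -2.2000e-03 -9.3830e-01] t 15.4 F [0.5 0.7 0.1] w 4.78 q7 -1.0
0 [ 0.6105 -0.1369  0.0292]; 45 [ 0.6026 -0.1271  0.0315]; 90 [ 0.5921 -0.1213  0.0311]; 135 [ 0.5821 -0.127   0.0303]; 180 [ 0.5761 -0.1388  0.0305]; 225 [ 0.5806 -0.1497  0.0306]; 270 [ 0.5928 -0.1526  0.0303]; 315 [ 0.6042 -0.1484  0.0292];
```

View pics/s14.png

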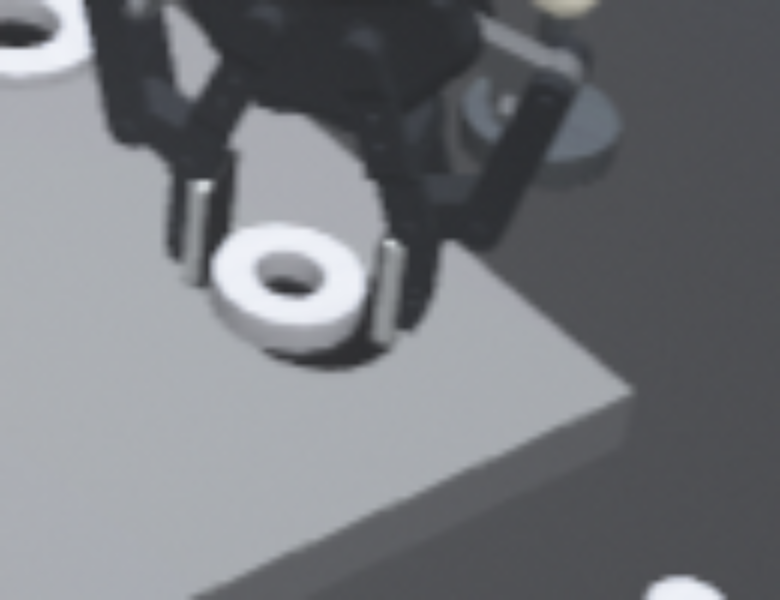

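The ring is tipping in, with the recess showing dark ahead at crop (335,360). About 7 mm to go.

Request:
{"fn": "drive_tool", "kwargs": {
  "commands": [
    [0.2,0,0,0],
    [0.4,0,0,0],
    [0.6,0,0,0],
    [0.7,0,0,0],
    [0.7,0,0,0]
  ]
}}

```text
time_s: 15.87
tool_pos: [0.5951, -0.1398, 0.0197]
ee_rot: [-3.137, -0.002, -0.939]
ft_force: [0.3, 0.4, 0.3]
gripper_width: 0.565
```

```bash
python3 -c "
from h import *
go(.5949,-.1395,.0195,-.933)
c=optics.read_camera('side');cv2.imwrite('pics/s15.png',cv2.resize(c['pixels'][210:310,330:460,::-1],None,fx=6,fy=6))
dep(c,.595,-.1395,.016,.027)
"
```

```text
delta cm [-0.04 -0.    0.02] twist -0.006 now [ 0.5951 -0.1398  0.0197] yaw -0.9385 rpy [-3.1374e+00 -2.3000e-03 -9.3850e-01] t 15.87 F [0.3 0.4 0.3] w 4.82 q7 -0.99
0 [ 0.6111 -0.1394  0.0263]; 45 [ 0.606  -0.129   0.0272]; 90 [ 0.5936 -0.1254  0.0291]; 135 [ 0.5798 -0.1332  0.0314]; 180 [ 0.5779 -0.1421  0.0302]; 225 [ 0.5826 -0.153   0.0281]; 270 [ 0.5954 -0.1552  0.0269]; 315 [ 0.6084 -0.1489  0.0257];
```

View pics/s15.png

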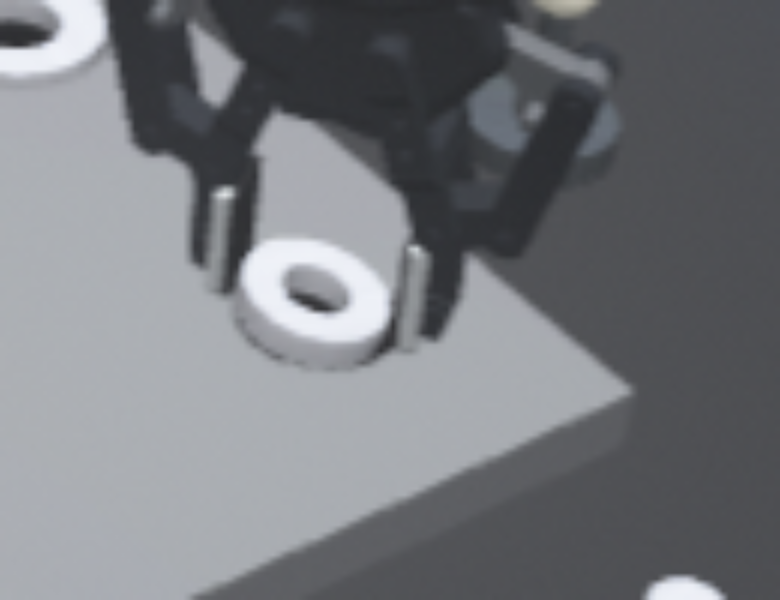

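High side is at about 145°, which is directly behind in the push direction. 2 mm more.

Request:
{"fn": "drive_tool", "kwargs": {
  "commands": [
    [0.1,0,0,0],
    [0.2,0,0,0],
    [0.2,0,0,0],
    [0.2,0,0,0]
  ]
}}

```text
time_s: 16.25
tool_pos: [0.5962, -0.1413, 0.0196]
ee_rot: [-3.137, -0.002, -0.938]
ft_force: [-0.4, 0.5, -0.0]
gripper_width: 0.562
```

```bash
python3 -c "
from h import *
go(.5949,-.1395,.0195,-.933)
c=optics.read_camera('side');cv2.imwrite('pics/s16.png',cv2.resize(c['pixels'][210:310,330:460,::-1],None,fx=6,fy=6))
dep(c,.595,-.1395,.016,.026)
"
```

```text
delta cm [-0.23 -0.    0.01] twist -0.005 now [ 0.5962 -0.1413  0.0196] yaw -0.9384 rpy [-3.1375e+00 -2.2000e-03 -9.3840e-01] t 16.25 F [-0.4  0.5 -0. ] w 4.8 q7 -0.99
0 [ 0.6124 -0.138   0.0248]; 45 [ 0.6073 -0.1274  0.0255]; 90 [ 0.5959 -0.1229  0.0242]; 135 [ 0.5854 -0.1262  0.024 ]; 180 [ 0.579  -0.1384  0.0247]; 225 [ 0.5849 -0.1502  0.025 ]; 270 [ 0.5957 -0.1552  0.0246]; 315 [ 0.6073 -0.1506  0.0253];
```

View pics/s16.png

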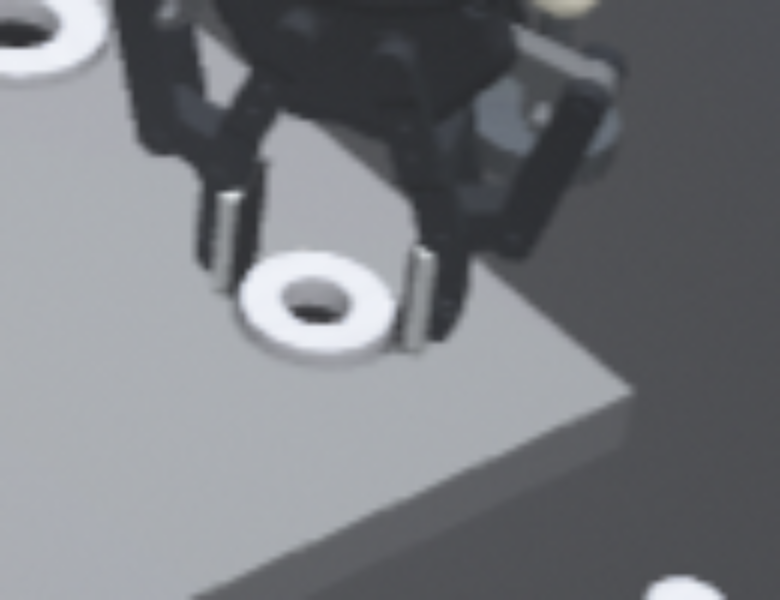

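The small ring dropped flat (tops 24–25.5 mm all round). Opening and lifting straight clear.

Request:
{"fn": "drive_tool", "kwargs": {
  "commands": [
    [-0.1,0,0,0],
    [-0.1,0,0,0],
    [-0.1,0,-2,0],
    [-0.1,0,-5,0],
    [-0.1,0,-9,0]
  ],
  "hand": 6
}}

```text
time_s: 16.72
tool_pos: [0.5936, -0.1401, 0.1084]
ee_rot: [-3.141, 0.001, -0.938]
ft_force: [1.0, -0.2, 0.4]
gripper_width: 0.702
```

Request:
{"fn": "drive_tool", "kwargs": {
  "commands": [
    [-2,2,-4,0],
    [-4,4,-8,0],
    [-6,6,-10,0],
    [-6,8,-10,0],
    [-6,8,-10,0]
  ]
}}

```text
time_s: 17.13
tool_pos: [0.4898, -0.1408, 0.2106]
ee_rot: [3.142, -0.001, -0.94]
ft_force: [-0.6, -0.6, -0.6]
gripper_width: 0.704
```

Request:
{"fn": "drive_tool", "kwargs": {
  "commands": [
    [0,0,0,0],
    [0,0,0,0],
    [0,0,0,0]
  ]
}}

```text
time_s: 17.38
tool_pos: [0.4904, -0.1406, 0.2103]
ee_rot: [-3.141, -0.0, -0.94]
ft_force: [0.3, 0.2, 0.4]
gripper_width: 0.703
```

```bash
python3 -c "
from h import *
c=optics.read_camera('side');cv2.imwrite('pics/s17.png',c['pixels'][:,:,::-1])
dep(c,.595,-.1395,.016,.025);dep(c,.586,.0205,.0225,.025)
c=optics.read_camera('top');cv2.imwrite('pics/t17.png',c['pixels'][:,:,::-1])
go(.5949,-.1395,.0195,-.933)
"
```

```text
0 [ 0.6111 -0.1398  0.0245]; 45 [ 0.6065 -0.1287  0.0245]; 90 [ 0.5955 -0.1234  0.0247]; 135 [ 0.583  -0.1295  0.0252]; 180 [ 0.5792 -0.1381  0.0244]; 225 [ 0.5852 -0.1499  0.0246]; 270 [ 0.595  -0.156   0.0255]; 315 [ 0.6079 -0.1499  0.0245]; 
0 [0.6096 0.0209 0.0244]; 45 [0.6022 0.0358 0.0247]; 90 [0.586  0.0434 0.025 ]; 135 [0.5699 0.0348 0.0255]; 180 [0.5641 0.0201 0.0246]; 225 [0.5714 0.0056 0.0244]; 270 [ 0.5866 -0.0026  0.0247]; 315 [0.6018 0.0041 0.0252]; 
delta cm [ 6.1  -8.5  19.04] twist -0.006 now [ 0.4904 -0.1404  0.21  ] yaw -0.9393 rpy [ 3.1413e+00  2.0000e-04 -9.3930e-01] t 17.48 F [0.  0.2 0.1] w 5.99 q7 -0.9
```

View pics/s17.png

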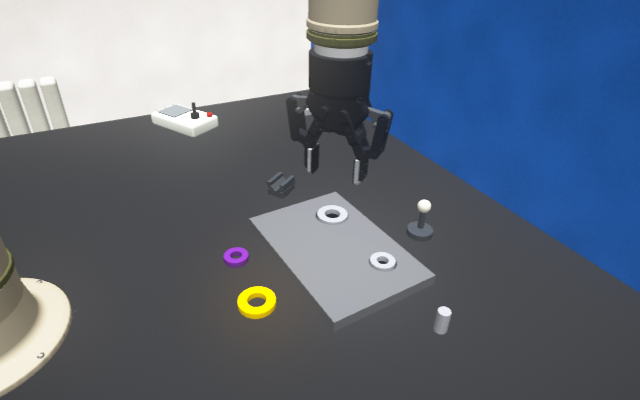

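View pics/t17.png

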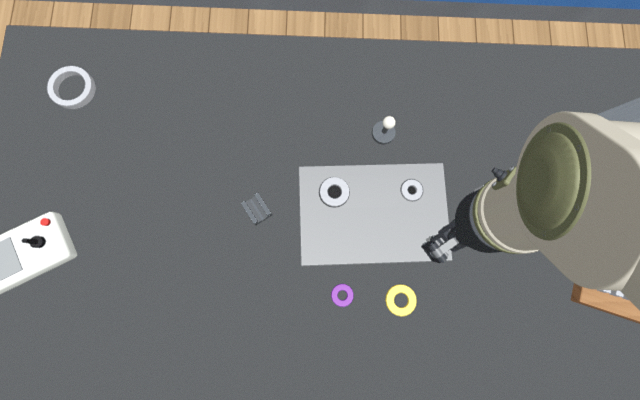

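Both rings are in their recesses: large at top (334,192), small at (412,190), both flat. In the side view the V-block (281,184), pin (442,320) and ball stand (420,225) are where they were. The hand is clear.

```bash
python3 -c "
from station import job
print(job.hand_in())"
```

```text
the job is handed in; nothing more can be done
None
```

Both rings are in their own recesses and lying flat, and I handed the job in at about 17.5 s of the 58 s allowed.

- **Large ring:** I pushed it in a straight line with the jaws loosely around it. It drifted about 4 mm sideways and first hung tilted on the recess rim (its top read 33 mm on one side and 25 mm on the other). A nudge with the shut fingers dropped it in.
- **Small ring:** I pushed it the same way, with almost no drift, and it dropped in directly.
- **Last checks:** With the hand clear, depth at eight points around each ring put the tops at 24.4–25.5 mm, against the 25 mm expected for a seated ring. The V-block, gauge pin, ball stand and the coloured look-alike rings appear unmoved in the final pictures.
- **Forces:** The highest wrist force I saw was about 17 N, when I touched the plate on purpose to find its height.

No final check failed. During the run, the camera fits of the partly hidden large ring disagreed by a few millimetres, so I relied on the depth readings for the seating.

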